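Slide the backup battery home in its dock and switch it in

TASK

Put the analyser's backup battery into service. The tall, heavy battery module stands beside the line of its dock: push it with the fingertips, low at its grey base so that it slides and does not tip, into line with the dock and straight in between the guide rails until it clicks fully home; then push the breaker toggle on the dock over to its far position. Only push, never grasp or lift the module, and leave everything else on the bench where it stands.

Things in the scene. Friction and masses are not known exactly. Their poses are not given: they have to be found in the camera images.
- battery: battery module: upright box, grey base skirt up to 60 mm, black casing above set in 1.5 mm. 90 (own x) x 110 (own y) x 200 mm, 0.7 to 1 kg, loose, friction about 0.6; wider than the gripper; pushed well above the skirt it tips. Origin: centre of underside. Own +x enters the dock. Corners rounded 12 mm. Starts short of the mouth, right of the dock
- push_face (a point): middle of the module's near face (own -x, below the status panel) at 20 mm height: a good place to push it home. The skirt's side faces are 55 mm either side of the origin; at own x = 0 each has a notch 16 mm wide and 6 mm deep for a roller catch
- dock: dock, fixed to the bench: two aluminium guide rails 30 mm high and 113 mm apart, a grey housing 118 mm high across their far end, a breaker on the left. Origin: on the bench, axes those of the seated module: the module is home when its origin and axes coincide with the dock's. +x: direction of entry, away from the robot; +y: left. The housing's front face (end stop) is at x = 47 mm, 2 mm past home
- mouth (a point): middle of the dock's mouth on the bench, dock x = -60 mm, between the tips of the flared lead-ins (140 mm apart); the straight rails begin at dock x = -23 mm, so the seated module's near face (x = -45 mm) stands between the flares. Catch housings outside the rails reach y = 90 mm, 46 mm high. Sprung contacts and catches resist the last 45 mm (about 10 N)
- catch_left (a joint): spring-loaded roller catch in the left rail at dock x = 0: travel in m, 0 = roller fully out in the channel (at rest, or dropped into the module's notch), about 0.004 while it rides on the module's side; it clicks back to 0 when the module is home
- catch_right (a joint): the same roller catch in the right rail
- breaker (a joint): breaker toggle: 0 = leaning toward the robot (off), 0.9 rad = leaning away from it (on). It pivots about the dock's y axis at dock x = 0, y = 118 mm, z = 56 mm, and stays where it is left; about 3 N at its tip moves it
- toggle_tip (a point): middle of the top end of the breaker's black toggle paddle with the white stripe. The paddle is 24 mm wide (dock y), 8 mm thick and stands up from the breaker's black top face, which is at z = 60 mm, 86 mm long (x) by 50 mm (y), centred at dock x = 0, y = 118 mm; the tip is 32 mm from the pivot
- vial_c: glass vial with a white cap, diameter 25, 60 mm high, stands to the right of the tube rack; to be left alone. Origin: centre of its underside
- petri_a: clear petri dish, diameter 105, 16 mm high, lies at the right near the mouse pad; to be left alone. Origin: centre of its underside
- vial_a: glass vial with a black cap, diameter 29, 64 mm high, stands right of and behind the dock; to be left alone. Origin: centre of its underside
- vial_b: glass vial with a black cap, diameter 30, 68 mm high, stands right of and behind the dock; to be left alone. Origin: centre of its underside
- cuvette_carton: small flat white and blue carton, 46x85x22 mm, lies to the right of the dock; to be left alone. Origin: centre of its underside

How it is judged:
By the outcome, as a careful person would: the job done as asked, in the order asked, and still so for the second after the job is handed in, with the robot touching nothing.
It also fails if it takes over 61 s, if anything falls off the work surface, if the arm or the gripper's body presses on something with over 40 N, if the wrist force passes 120 N, or if a joint passes its speed limit or range.

ROBOT

A 6-joint arm with a two-finger parallel gripper is mounted at the origin on a cart in front of the work surface, level with it; the furniture and walls round the work are solid. World frame = base frame: x ahead of the robot, y to its left, z up, the work surface at z = 0. Lengths are in m, angles in rad, forces in N, time in s.
With the tool pointing down it reaches from about 0.3 to 0.875 m from the base axis. Payload 6.4 kg.
Tool frame: the origin (TCP) lies between the finger pads, 19 mm behind the fingertips; this is the grasp point; z points along the fingers, y is the line along which they close (so a half turn about z gives the same grasp; the last joint's range is limited). The gripper opens to 85 mm and grips with 20 to 120 N. Pads are 22 mm wide; open, the fingers measure 114 mm over their backs; the gripper's body (76 mm by 85 mm) begins 54 mm behind the grasp point. The pads swing forward as they close: fully open they stand 13 mm farther back than shut.
Start: joints at [0.993, 0.181, 1.607, -0, 1.354, -0.206], TCP at [0.209, 0.536, 0.25] pointing down, gripper open.
Joint ranges: [-2.99, 2.99], [-0.89, 2.07], [0.3, 2.58], [-1.14, 4.28], [0, 2.63], [-3.12, 3.12]. Speed limits (rad/s): [2.57, 2.57, 3.01, 3.14, 3.14, 3.14].

INTERFACE

Orientations are given as a unit quaternion [w, x, y, z].
In Python, from bench import ctrl gives the robot as it stands.
- The arm moves only by the tool jog_arm, never from a script. Its argument "series" is a list that holds one entry, the list of rows, each a list of 7 numbers: the shift along the tool's x, y, z in mm, then the turn, a rotation vector about the tool's x, y, z in rad, then the finger opening in mm, from 0 to 85.4. In form: [[[tx, ty, tz, rx, ry, rz, gripper], ...]]. A call has exactly 10 rows; each row shifts and turns the commanded pose from where the row before left it, along the tool's axes as they then stand; what a row does not reach is not made up. A row lasts 1/10 s, in which the tool goes at most 50 mm and 8.59 degrees, less where a joint would pass 70% of its speed; a pose out of reach is approached as far as the arm can. A call with a gripper value outside its range is refused whole. The fingers move at their own pace and stop on an object; the grip force is fixed at half the most. Time passes only in rows, so rows that do not move let the fingers close, or fill a call up. It gives the time, the measured TCP pose, the force, the opening and the grip force at its end, in the units of the state.
- ctrl.get_obs(): the state, without advancing time (a new reading comes with each control period).
- ctrl.camera(name): name is "scene" or "top" or "wrist"; returns a dict with "frame" (420x560x3 uint8, blue, green, red), "z_map" (420x560 float32, m along the optical axis (not along the pixel's ray), 0 where there is no reading), "fx", "fy", "cx", "cy" (pixels), "xyz" and "rotation" of the camera in the world. Camera axes: x right, y down, z forward; pixel columns grow to the right and rows downward; lengths in m; the calibration is good to about 2 mm. A picture is of the moment at which its call begins.
- ctrl.hand_in(): hands the job in; it is judged then, once.
The state is a dict: "time_s": time; "q": joint angles; "dq": joint speeds; "joint_efforts": joint torques, N m; "eef_pos": TCP position; "eef_rot": TCP orientation; "wrist_force": force on the tool from outside, world axes, zero at the start; "torque": the same for the moment, N m; "opening": opening from 0.0 (shut) to 1.0 (fully open); "grasp_force": force on a finger pad.
Only numpy, scipy, OpenCV 4.12 (cv2) and the standard library are available. Lean on these libraries where they do the work, as an engineer would, in place of code of your own. Each camera call takes 0.05 s, during which the arm holds its last target. There are 200 camera calls.

## Working session

There is one attempt and no reset: what is moved stays moved. The work goes in short steps, Python scripts to look and compute and a tool call to move; the robot and the scene stay as the last step left them, time stands still between calls to the robot, and variables do not carry over. Pictures are saved under pics/ and viewed, at most 10 in all, crops included, and the job is handed in when it is done.

Besides the shell and the picture viewer there is one more tool, called after "Call:" by a JSON object that holds its "fn" and its "kwargs". jog_arm: Moves the arm, as the interface text tells. Its arguments: {"type":"object","properties":{"series":{"type":"array"}},"required":["series"]}

```bash
mkdir -p pics; ls; python3 - <<'E'
from bench import ctrl
import cv2,numpy as np
o=ctrl.get_obs();print(o)
for n in("scene","top"):
    c=ctrl.camera(n);cv2.imwrite(f"pics/{n}0.png",c["frame"]);np.savez(f"{n}0.npz",**c);print(n,c["fx"],c["cx"],c["cy"],c["xyz"],c["rotation"])
E
```

```text
pics
{'time_s': 0.0, 'q': array([ 9.92697611e-01,  1.81521295e-01,  1.60800542e+00, -1.11100885e-05,
        1.35379280e+00, -2.06330593e-01]), 'dq': array([ 1.23715932e-03,  8.36777521e-04,  2.98504451e-04, -6.18433824e-05,
       -1.11946938e-03,  3.43640331e-04]), 'joint_efforts': array([-1.86640345e-04, -4.44879055e+01, -3.51328254e+01, -2.07075354e-04,
        8.98571452e-03, -4.58333147e-05]), 'eef_pos': array([0.20859125, 0.53527656, 0.24909647]), 'eef_rot': array([-3.25021863e-04,  1.84814188e-01,  9.82773102e-01, -7.99938059e-04]), 'wrist_force': array([ 0.93492167, -0.73832296, -0.11995717]), 'torque': array([ 0.00093666, -0.0168069 , -0.03396386]), 'grasp_force': 0.0, 'opening': 1.003428787991707}
scene 399.03921664565934 279.38792401108213 204.22232357113785 [ 1.01047043 -0.03615211  0.772129  ] [-0.17424623  0.52179309  0.78795947 -0.27656845]
top 384.4754312698838 277.9016215493508 211.94608619709555 [ 0.44783113 -0.26442827  0.94707038] [ 0.02511963 -0.70507823  0.70825713 -0.02460755]
```

View pics/scene0.png

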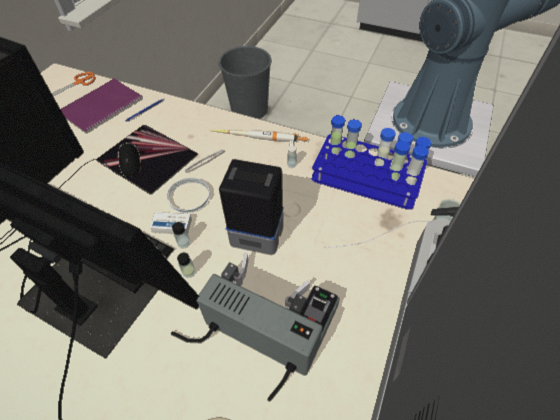

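View pics/top0.png

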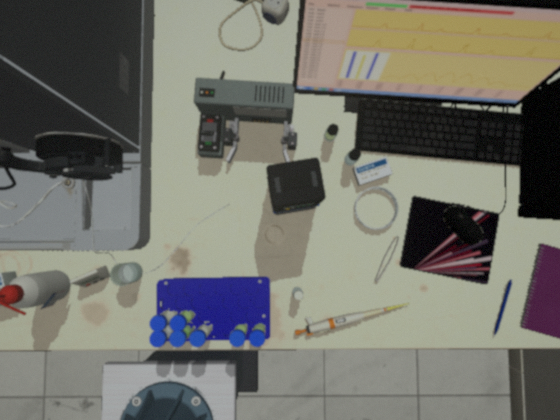

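The scene view shows the module at about (252,205) and the dock housing at (265,320), with the breaker at (320,300). In the top view the module's top is at (297,186). The rails are at about (232,140) and (291,140), the housing at (244,97), the breaker at (210,135) and the tube rack at (213,308). I'll measure these next.

```bash
cat > h.py <<'E'
import numpy as np,cv2
from scipy.spatial.transform import Rotation as R
def load(n): return dict(np.load(n))
def rot(c):
    q=np.array(c["rotation"]); return R.from_quat(q[[1,2,3,0]]).as_matrix()
def cloud(c):
    v,u=np.mgrid[:420,:560]; z=c["z_map"]
    p=np.stack([(u-c["cx"])/c["fx"]*z,(v-c["cy"])/c["fy"]*z,z],-1)
    w=p@rot(c).T+np.array(c["xyz"]); w[z==0]=np.nan; return w
def ray(c,uv,h):
    uv=np.atleast_2d(uv).astype(float)
    d=np.stack([(uv[:,0]-c["cx"])/c["fx"],(uv[:,1]-c["cy"])/c["fy"],np.ones(len(uv))],-1)@rot(c).T
    o=np.array(c["xyz"]); return o+d*((h-o[2])/d[:,2])[:,None]
def rect(P):
    r=cv2.minAreaRect(P[:,:2].astype(np.float32)*1000); return r
E
python3 - <<'E'
from h import *
for n in("top","scene"):
    c=load(n+"0.npz");w=cloud(c);z=w[...,2]
    print(n,"table z",np.nanmedian(z[(w[...,0]>.35)&(w[...,0]<.45)&(abs(w[...,1]+.15)<.1)]))
    for nm,lo,hi,(x0,x1,y0,y1) in[("bat top",.19,.21,(.35,.65,-.45,-.15)),("bat all",.07,.21,(.35,.65,-.45,-.15)),("skirt",.01,.056,(.4,.58,-.4,-.22)),("housing top",.11,.125,(.55,.9,-.4,.05)),("breaker/toggle",.066,.1,(.5,.68,-.18,.02)),("brk top",.055,.063,(.5,.68,-.18,.02)),("rails",.022,.033,(.5,.68,-.35,-.05)),("catch",.04,.048,(.5,.7,-.35,-.05))]:
        m=(z>lo)&(z<hi)&(w[...,0]>x0)&(w[...,0]<x1)&(w[...,1]>y0)&(w[...,1]<y1)
        k,lab,st,_=cv2.connectedComponentsWithStats(m.astype(np.uint8))
        for i in range(1,k):
            if st[i,4]>15:
                P=w[lab==i]; r=rect(P); print(nm,st[i].tolist(),"z",np.round(np.median(P[:,2]),4),"c",np.round(r[0],1),"sz",np.round(r[1],1),"ang",round(r[2],2))
E
```

```text
top table z 0.0008744221229513016
bat top [266, 157, 59, 51, 2348] z 0.2005 c [ 560.8 -298. ] sz [ 87.6 106.7] ang 9.29
bat all [266, 157, 59, 55, 2573] z 0.2003 c [ 559.3 -297.2] sz [ 90.2 108.6] ang 9.65
skirt [274, 206, 42, 8, 51] z 0.0344 c [ 516.4 -302.7] sz [ 2.7 97.2] ang 7.76
housing top [134, 37, 7, 108, 274] z 0.1174 c [778.3  45.4] sz [  5.3 241. ] ang 89.37
housing top [193, 77, 147, 33, 2857] z 0.1182 c [ 768.  -237.9] sz [321.2  61. ] ang 86.01
brk top [197, 140, 22, 11, 192] z 0.0605 c [668.4 -99.3] sz [50.  23.3] ang 89.47
rails [226, 144, 10, 17, 70] z 0.03 c [ 658.6 -149.4] sz [ 8.1 44.5] ang 65.23
rails [282, 144, 8, 18, 64] z 0.0294 c [ 657.1 -281.8] sz [42.1  9.7] ang 13.8
catch [281, 133, 16, 13, 133] z 0.0454 c [ 685.3 -290. ] sz [35.8 29.4] ang 89.74
catch [220, 134, 17, 8, 81] z 0.0452 c [ 690.  -145.4] sz [17.6 38.5] ang 2.03
catch [211, 141, 11, 14, 43] z 0.0414 c [ 663.  -123.2] sz [19.2 34.2] ang 51.83
scene table z 0.0004897777980036322
bat top [219, 159, 63, 44, 1934] z 0.2001 c [ 562.5 -297.7] sz [ 87.1 106. ] ang 9.5
bat all [219, 159, 64, 79, 4050] z
[... 524 characters left out ...]
7 c [756.6  44.2] sz [140.    0.7] ang 0.09
housing top [379, 402, 5, 18, 22] z 0.1177 c [840.5  44.1] sz [24.9  0.4] ang 0.19
brk top [310, 286, 28, 18, 215] z 0.0603 c [ 670.2 -100.8] sz [49.6 21.2] ang 85.77
rails [229, 237, 50, 13, 130] z 0.0277 c [ 600.6 -286.1] sz [ 31.1 109.7] ang 25.43
rails [240, 253, 8, 23, 95] z 0.0298 c [ 654.6 -283.3] sz [51.2  8.9] ang 16.76
rails [292, 280, 18, 16, 97] z 0.0297 c [ 659.7 -151. ] sz [ 9.3 45.2] ang 63.08
catch [228, 234, 50, 12, 108] z 0.0441 c [ 601.9 -287.5] sz [ 23.7 107.5] ang 20.7
catch [222, 263, 19, 16, 159] z 0.0457 c [ 686.3 -292.9] sz [33. 28.] ang 87.93
catch [287, 294, 20, 12, 116] z 0.0456 c [ 691.5 -147.8] sz [34.4 17. ] ang 89.65
```

```bash
python3 - <<'E'
from h import *
a=load("top0.npz");b=load("scene0.npz")
A=cv2.resize(a["frame"][60:220,170:340],None,fx=3.5,fy=3.5,interpolation=2)[:, :]
B=cv2.resize(b["frame"][220:385,170:350],None,fx=3.3,fy=3.3,interpolation=2)
cv2.imwrite("pics/c1.png",A);cv2.imwrite("pics/c2.png",B)
for n,c in(("top",a),("scene",b)):
    w=cloud(c);z=w[...,2];x=w[...,0];y=w[...,1]
    m=(abs(z-.118)<.003)&(x>.7)&(x<.82)&(y<-.1)&(y>-.33)
    # front edge: min x per y bin
    E=[];F=[]
    for yb in np.arange(-.31,-.11,.004):
        s=m&(abs(y-yb)<.002)
        if s.sum()>4:E.append((yb,x[s].min()));F.append((yb,x[s].max()))
    for nm,L in(("front",E),("back",F)):
        L=np.array(L);
        for _ in range(3):
            p=np.polyfit(L[:,0],L[:,1],1);r=L[:,1]-np.polyval(p,L[:,0]);L=L[abs(r)<max(.002,1.5*r.std())]
        print(n,nm,"slope deg",np.degrees(np.arctan(p[0])),"x at y=-.218",np.polyval(p,-.218),len(L))
    s=m
    print("housing y range at x~.76",y[m&(abs(x-.76)<.01)].min(),y[m&(abs(x-.76)<.01)].max())
    # tall stuff left
    for lo,hi in((.1,.2),(.2,.3),(.3,.6)):
        t=(z>lo)&(z<hi)&(y>-.08)&(x>.45)&(x<.85)
        if t.sum():print("left",lo,hi,t.sum(),y[t].min(),x[t].min(),x[t].max())
    for lo,hi in((.1,.2),(.2,.3),(.3,.6)):
        t=(z>lo)&(z<hi)&(y>-.5)&(x>.8)&(x<1.0)
        if t.sum():print("far",lo,hi,t.sum(),y[t].min(),y[t].max(),x[t].min())
    t=(z>.01)&(x>.2)&(x<.62)&(y>-.5)&(y<.05)&~((abs(x-.56)<.09)&(abs(y+.3)<.1))
    k,lab,st,_=cv2.connectedComponentsWithStats(t.astype(np.uint8))
    for i in range(1,k):
        if st[i,4]>25:P=w[lab==i];print("obst",st[i,4],P.min(0).round(3),P.max(0).round(3))
E
```

```text
top front slope deg 3.9086082629300183 x at y=-.218 0.7409528178323712 42
top back slope deg 4.002255002217143 x at y=-.218 0.7978579010833607 44
housing y range at x~.76 -0.2985286163184291 -0.1001857284976945
left 0.1 0.2 2867 -0.07976051080861826 0.5176993169433279 0.849864081054664
left 0.2 0.3 7091 0.027726308878102512 0.563691677742085 0.8499867526536453
left 0.3 0.6 12496 0.04244694154671996 0.5682017165551518 0.8499718517790894
far 0.1 0.2 1460 -0.32174561615165276 0.3618821092775673 0.8000035308946993
far 0.2 0.3 3792 -0.4998551760195288 0.285440085129623 0.8000087352607906
far 0.3 0.6 4477 -0.49988185813490127 0.047171028891827727 0.8000294232094878
obst 1006 [0.442 0.043 0.021] [0.62 0.05 0.1 ]
obst 120 [0.566 0.028 0.267] [0.577 0.05  0.287]
obst 297 [ 0.58 -0.5   0.01] [ 0.62  -0.448  0.027]
obst 29 [ 0.554 -0.499  0.011] [ 0.576 -0.459  0.019]
obst 66 [ 0.473 -0.493  0.01 ] [ 0.549 -0.449  0.02 ]
obst 6296 [ 0.219 -0.243  0.01 ] [0.36  0.018 0.127]
obst 113 [ 0.312 -0.319  0.012] [ 0.334 -0.296  0.064]
obst 752 [ 0.223 -0.5    0.01 ] [ 0.282 -0.301  0.028]
scene front s
[... 329 characters left out ...]
6323921 0.8499867771886823
left 0.3 0.6 18621 0.04282790533631195 0.6402750989848894 0.849991774530532
far 0.1 0.2 1756 -0.4991600885229459 0.0445218924240014 0.8000077559820524
far 0.2 0.3 2856 -0.49988532262841934 0.04462259548263406 0.8000348805603875
far 0.3 0.6 26989 -0.49992825449090883 0.04487870667000414 0.8000144223677053
obst 5216 [ 0.218 -0.243  0.01 ] [0.363 0.018 0.125]
obst 453 [ 0.22 -0.5   0.01] [ 0.285 -0.302  0.028]
obst 170 [ 0.311 -0.32   0.01 ] [ 0.335 -0.296  0.064]
obst 105 [ 0.473 -0.499  0.01 ] [ 0.578 -0.45   0.019]
obst 143 [0.565 0.026 0.267] [0.579 0.05  0.287]
obst 214 [ 0.582 -0.5    0.011] [ 0.619 -0.449  0.026]
obst 544 [0.444 0.043 0.022] [0.62  0.05  0.098]
```

View pics/c1.png

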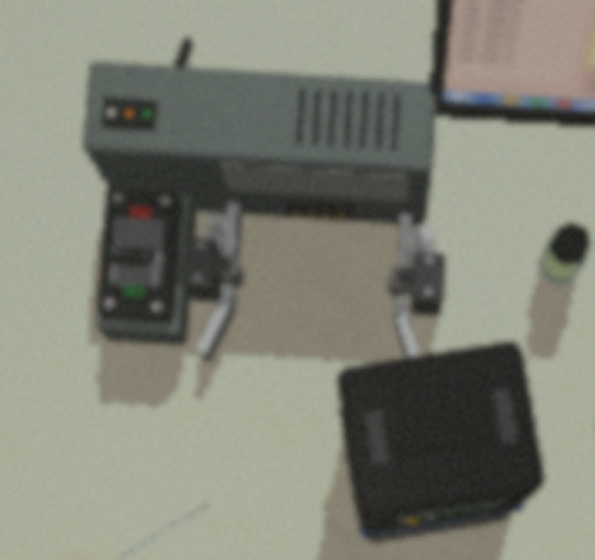

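View pics/c2.png

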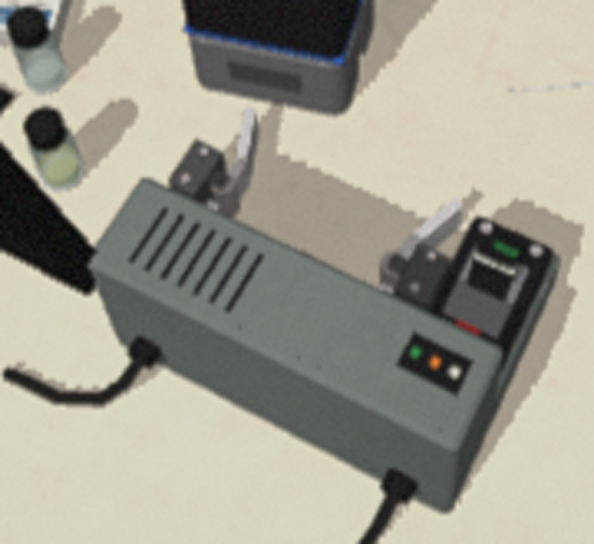

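```bash
python3 - <<'E'
from h import *
psi=np.radians(-3.9);u=np.array([np.cos(psi),np.sin(psi)]);v=np.array([-u[1],u[0]])
for n in("top","scene"):
    c=load(n+"0.npz");w=cloud(c);z=w[...,2]
    s=w[...,:2]@u*1000;t=w[...,:2]@v*1000
    reg=(w[...,0]>.62)&(w[...,0]<.80)&(w[...,1]<-.06)&(w[...,1]>-.33)
    def q(nm,m,):
        m=m&reg
        if m.sum()>5:print(n,nm,m.sum(),"s",np.percentile(s[m],[1,99]).round(1),"t",np.percentile(t[m],[1,99]).round(1))
    q("housing",(abs(z-.118)<.003)&(s>700))
    q("brk top",(abs(z-.0603)<.0025)&(t>-80)&(s<740))
    q("toggle",(z>.068)&(z<.1)&(t>-80)&(t<-10)&(s<735))
    R_=(t<-150);q("catchR",(abs(z-.0455)<.003)&R_);q("catchL",(abs(z-.0455)<.003)&(t>-140)&(t<-80))
    for s0 in(655,660,665,670,675,680,685,690,695,700,705,710,715,720,725):
        m=reg&(abs(z-.03)<.003)&(abs(s-s0)<2.5)
        l=t[m&(t>-160)&(t<-85)];r=t[m&(t<-190)]
        print(n,s0,"L",(l.min().round(1),l.max().round(1)) if len(l) else "","R",(r.min().round(1),r.max().round(1)) if len(r) else "")
    m=reg&(z>.068)&(z<.1)&(t>-80)&(t<-10)&(s<735)
    print("toggle top pts z",np.percentile(z[m],[5,50,95]) if m.sum() else None)
E
```

```text
top housing 2330 s [753.9 810.2] t [-245.6  -28.6]
top brk top 514 s [663.8 739.6] t [-78.5 -29.4]
top toggle 50 s [691.3 704.1] t [-65.8 -41.6]
top catchR 193 s [689.5 754.5] t [-260.7 -152.3]
top catchL 152 s [688.9 754.4] t [-134.   -81.3]
top 655 L (np.float64(-104.1), np.float64(-95.1)) R (np.float64(-247.2), np.float64(-240.0))
top 660 L (np.float64(-104.3), np.float64(-96.9)) R (np.float64(-244.6), np.float64(-237.2))
top 665 L (np.float64(-108.4), np.float64(-99.0)) R (np.float64(-244.3), np.float64(-237.0))
top 670 L (np.float64(-108.3), np.float64(-101.0)) R (np.float64(-241.6), np.float64(-234.2))
top 675 L (np.float64(-112.5), np.float64(-102.8)) R (np.float64(-238.7), np.float64(-231.4))
top 680 L (np.float64(-112.1), np.float64(-105.2)) R (np.float64(-238.6), np.float64(-231.2))
top 685 L (np.float64(-114.7), np.float64(-107.3)) R (np.float64(-235.9), np.float64(-228.3))
top 690 L (np.float64(-113.9), np.float64(-104.2)) R (np.float64(-242.8), np.float64(-228.2))
top 695 L (np.float64(-113.5), np.float64(-103.8)) R (np.float64(-235.1), np.float64(-230.3))
top 700 L (np.
[... 1324 characters left out ...]
.float64(-116.2), np.float64(-107.1)) R (np.float64(-237.2), np.float64(-229.5))
scene 690 L (np.float64(-116.2), np.float64(-108.5)) R (np.float64(-236.4), np.float64(-229.6))
scene 695 L (np.float64(-115.1), np.float64(-108.6)) R (np.float64(-241.1), np.float64(-229.6))
scene 700 L  R 
scene 705 L  R (np.float64(-223.9), np.float64(-223.9))
scene 710 L (np.float64(-120.0), np.float64(-108.6)) R (np.float64(-241.0), np.float64(-224.6))
scene 715 L (np.float64(-117.0), np.float64(-110.1)) R (np.float64(-241.5), np.float64(-227.2))
scene 720 L (np.float64(-115.5), np.float64(-109.0)) R (np.float64(-241.8), np.float64(-229.4))
scene 725 L  R 
toggle top pts z [0.06986368 0.08061611 0.08708788]
```

The dock crop shows the toggle paddle at about (135,255), leaning towards the robot. The flares are at about (215,320) and (405,330), and the module is clear of the mouth. In the dock frame the module sits at about (-127,-87) mm with +13° of yaw. Before moving I'll check what lies along the travel path.

```bash
cat >> h.py <<'E'
def RM(q): return R.from_quat(np.array(q)[[1,2,3,0]])
PSI=np.radians(-3.9);U=np.array([np.cos(PSI),np.sin(PSI),0]);V=np.array([-U[1],U[0],0])
O=U*.7075+V*-.172   # dock origin
def d2w(x,y,z): return O+U*x+V*y+np.array([0,0,z])
def w2d(p): d=np.asarray(p)-O; return np.array([d@U,d@V,p[2]])
def tool(ang,tilt): # ang: world yaw of push direction (tool x, untilted); tilt: fingers point toward the push direction
    x=np.array([np.cos(ang),np.sin(ang),0]);z=np.array([0,0,-1.]);y=np.cross(z,x)
    return R.from_matrix(np.stack([x,y,z],1))*R.from_rotvec([0,tilt,0])
def delta(o,p,r):
    r0=RM(o["eef_rot"]); d=r0.inv().apply(np.asarray(p)-o["eef_pos"])*1000; rv=(r0.inv()*r).as_rotvec()
    print("shift mm",d.round(1),"rotvec",rv.round(3),"rows min",max(np.linalg.norm(d)/50,np.linalg.norm(rv)/.1499).round(1))
def sim(o,rows):
    p=np.array(o["eef_pos"]);r=RM(o["eef_rot"]);out=[]
    for a in rows:
        p=p+r.apply(np.array(a[:3])/1000);r=r*R.from_rotvec(a[3:6]);out.append(p.round(3))
    return np.array(out),r
E
python3 - <<'E'
from h import *
from bench import ctrl
print("dock origin",O)
w=cloud(load("top0.npz"));x,y,z=w[...,0],w[...,1],w[...,2]
for x0 in np.arange(.15,.6,.05):
    print(round(x0,2),[ (round(float(np.nanmax(z[m])),2) if (m:=(x>=x0)&(x<x0+.05)&(y>=y0)&(y<y0+.05)).sum()>3 else None) for y0 in np.arange(-.5,.5,.05)])
E
```

```text
dock origin [ 0.694163   -0.21972251  0.        ]
0.15 [0.01, 0.0, 0.0, 0.0, 0.0, 0.0, 0.0, 0.0, 0.0, 0.01, 0.0, 0.01, 0.0, 0.0, 0.01, 0.01, 0.01, 0.01, 0.0, None]
0.2 [0.0, 0.03, 0.03, 0.03, 0.01, 0.13, 0.13, 0.12, 0.13, 0.13, 0.12, 0.01, 0.01, 0.0, 0.01, 0.01, 0.01, 0.01, 0.0, None]
0.25 [0.02, 0.03, 0.03, 0.01, 0.01, 0.13, 0.13, 0.12, 0.13, 0.13, 0.12, 0.01, 0.01, 0.01, 0.01, 0.09, 0.01, 0.03, 0.0, None]
0.3 [0.01, 0.0, 0.01, 0.06, 0.06, 0.05, 0.05, 0.06, 0.06, 0.06, 0.05, 0.07, 0.07, 0.04, 0.21, 0.21, None, 0.05, None, None]
0.35 [0.01, 0.0, 0.01, 0.0, 0.01, 0.05, 0.05, 0.05, 0.06, 0.06, 0.05, 0.07, 0.07, 0.06, 0.13, 0.18, 0.13, 0.05, 0.01, None]
0.4 [0.0, 0.01, 0.01, 0.01, 0.0, 0.01, 0.01, 0.01, 0.01, 0.01, 0.1, 0.1, 0.1, 0.1, 0.09, 0.07, 0.07, 0.07, 0.01, None]
0.45 [0.02, 0.01, 0.01, 0.01, 0.01, 0.01, 0.01, 0.01, 0.01, 0.01, 0.1, 0.1, 0.1, 0.1, 0.06, 0.06, 0.08, 0.08, None, None]
0.5 [0.02, 0.01, 0.2, 0.21, 0.21, 0.2, 0.01, 0.01, 0.01, 0.01, 0.1, 0.1, 0.1, 0.1, 0.07, 0.09, 0.12, 0.1, None, None]
0.55 [0.03, 0.01, 0.2, 0.21, 0.21, 0.2, 0.01, 0.01, 0.01, 0.0, 0.29, 0.32, 0.27, 0.32, 0.31, 0.16, 0.16, 0.1, None, None]
```

Call:
{"fn": "jog_arm", "kwargs": {"series": [[[-19,-35,-13,0,0,0,30],[-19,-35,-13,0,0,0,30],[-19,-35,-13,0,0,0,30],[-19,-35,-13,0,0,0,30],[-19,-35,-13,0,0,0,30],[-19,-35,-13,0,0,0,30],[-32,-28,0,0,0,0.1,30],[-35,-24,0,0,0,0.1,30],[-38,-20,0,0,0,0.1,30],[-40,-17,0,0,0,0.1,30]]]}}

```text
time_s: 1.1
eef_pos: [0.3208, 0.1466, 0.328]
eef_rot: [0.0, 0.378, 0.926, 0.0]
wrist_force: [0.5, 0.1, -0.1]
opening: 0.352
grasp_force: 0.0
```

```bash
python3 - <<'E'
from h import *
from bench import ctrl
o=ctrl.get_obs();print(o["time_s"],o["eef_pos"],o["q"].round(3),o["wrist_force"].round(1))
c=load("top0.npz")
print("vials (x,y) at cap z",ray(c,[[331,131],[353,157]],.064).round(3).tolist())
delta(o,[.40,0,.33],tool(np.radians(99.3),0))
delta(o,[.40,-.42,.33],tool(np.radians(99.3),0))
E
```

```text
1.1 [0.32079259 0.14656497 0.3279966 ] [ 0.088 -0.43   1.997  0.     1.574 -0.707] [ 0.5  0.1 -0.1]
vials (x,y) at cap z [[0.699, -0.389, 0.064], [0.637, -0.439, 0.064]]
shift mm [-159.2  -49.2   -2. ] rotvec [0.001 0.    0.633] rows min 4.2
shift mm [-453.2 -349.1   -2.1] rotvec [0.001 0.    0.633] rows min 11.4
```

Call:
{"fn": "jog_arm", "kwargs": {"series": [[[-38,-29,0,0,0,0,30],[-38,-29,0,0,0,0,30],[-38,-29,0,0,0,0,30],[-38,-29,0,0,0,0,30],[-38,-29,0,0,0,0,30],[-38,-29,0,0,0,0,30],[-38,-29,0,0,0,0,30],[-38,-29,0,0,0,0,30],[-38,-29,0,0,0,0,30],[-38,-29,0,0,0,0,30]]]}}

```text
time_s: 2.1
eef_pos: [0.3904, -0.3268, 0.3275]
eef_rot: [-0.0, 0.377, 0.926, 0.0]
wrist_force: [0.6, 0.4, 0.1]
opening: 0.349
grasp_force: 0.0
```

Call:
{"fn": "jog_arm", "kwargs": {"series": [[[-30,-20,0,0,0,0.127,30],[-20,-20,0,0,0,0.127,30],[0,0,0,0,0,0.127,30],[0,0,0,0,0,0.126,30],[0,0,0,0,0,0.126,30],[0,0,0,0,0.12,0,30],[0,0,0,0,0.12,0,30],[0,0,0,0,0.12,0,30],[0,0,0,0,0.12,0,30],[0,0,0,0,0.12,0,30]]]}}

```text
time_s: 3.1
eef_pos: [0.395, -0.3884, 0.3281]
eef_rot: [-0.227, 0.617, 0.729, 0.192]
wrist_force: [0.5, 0.3, -0.6]
opening: 0.35
grasp_force: 0.0
```

```bash
cat > mod.py <<'E'
from h import *
MC=np.array([.5615,-.2975,0]);MY=np.radians(9.3)
def m2w(x,y,z,c=MC,a=MY): return c+np.array([x*np.cos(a)-y*np.sin(a),x*np.sin(a)+y*np.cos(a),z])
E
python3 - <<'E'
from mod import *
from bench import ctrl
o=ctrl.get_obs();print(o["time_s"],o["eef_pos"],o["q"].round(3),o["wrist_force"].round(1))
for y,z in((-110,.25),(-110,.032),(-80,.032)):
    t=m2w(-.005,y/1000,z);print(y,z,t.round(3));delta(o,t,tool(np.radians(99.3),.6))
for n in("scene",):
    c=ctrl.camera(n);cv2.imwrite(f"pics/{n}1.png",c["frame"])
E
```

```text
3.1 [ 0.39496448 -0.38838707  0.32806338] [-1.09   0.437  1.231  0.199  2.046 -1.217] [ 0.5  0.3 -0.6]
-110 0.25 [ 0.574 -0.407  0.25 ]
shift mm [-83.8 173.8  37.1] rotvec [-0.002 -0.005  0.003] rows min 3.9
-110 0.032 [ 0.574 -0.407  0.032]
shift mm [-207.7  173.8  216.4] rotvec [-0.002 -0.005  0.003] rows min 6.9
-80 0.032 [ 0.569 -0.377  0.032]
shift mm [-183.   173.9  233.5] rotvec [-0.002 -0.005  0.003] rows min 6.9
```

View pics/scene1.png

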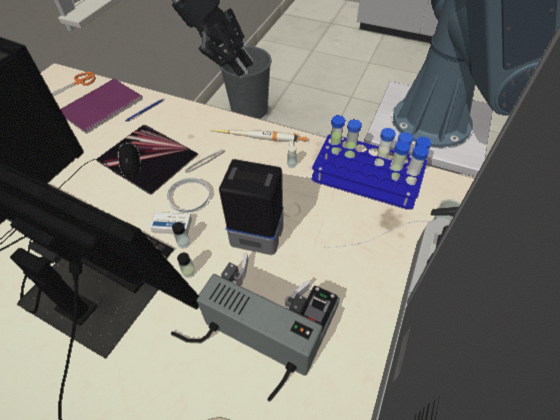

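```bash
python3 - <<'E'
from mod import *
from bench import ctrl
o=ctrl.get_obs()
for z in(.25,.032):
    t=m2w(-.008,-.097,z);print(t.round(3));delta(o,t,tool(np.radians(99.3),.6))
E
```

```text
[ 0.569 -0.395  0.25 ]
shift mm [-70.5 172.2  40.8] rotvec [-0.003 -0.016 -0.   ] rows min 3.8
[ 0.569 -0.395  0.032]
shift mm [-196.3  172.6  218.8] rotvec [-0.003 -0.016 -0.   ] rows min 6.8
```

Call:
{"fn": "jog_arm", "kwargs": {"series": [[[-18,43,10,0,0,0,30],[-18,43,10,0,0,0,30],[-18,43,10,0,0,0,30],[-17,43,10,0,-0.015,0,30],[-21,0,30,0,0,0,30],[-21,0,30,0,0,0,30],[-21,0,30,0,0,0,30],[-21,0,30,0,0,0,30],[-21,0,30,0,0,0,30],[0,0,0,0,0,0,30]]]}}

```text
time_s: 4.15
eef_pos: [0.5687, -0.3967, 0.065]
eef_rot: [-0.225, 0.618, 0.729, 0.187]
wrist_force: [-1.0, 0.7, -1.5]
opening: 0.355
grasp_force: 0.0
```

```bash
python3 - <<'E'
from mod import *
from bench import ctrl
c=ctrl.camera("top")
o=ctrl.get_obs();print(o["time_s"],o["eef_pos"],o["q"].round(3),o["wrist_force"].round(1))
t=m2w(-.008,-.097,.032);delta(o,t,tool(np.radians(99.3),.6))
cv2.imwrite("pics/top1.png",c["frame"])
E
```

```text
4.2 [ 0.56990374 -0.397925    0.06871478] [-0.898  0.947  0.961  0.275  1.757 -1.085] [ 1.  -0.3  0.7]
shift mm [-17.6   0.1  32.4] rotvec [-0.005  0.01   0.001] rows min 0.7
```

View pics/top1.png

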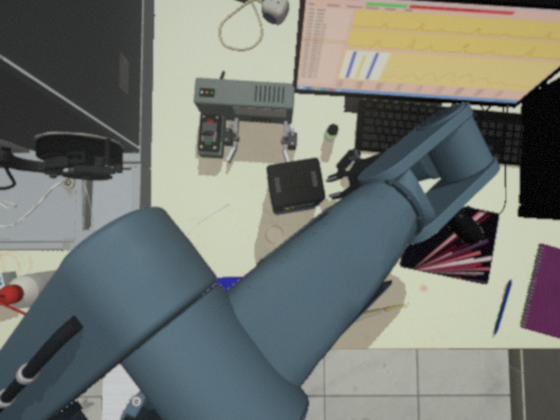

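Call:
{"fn": "jog_arm", "kwargs": {"series": [[[-6,0,11,0,0,0,30],[-6,0,11,0,0,0,30],[-5.5,0,10.5,0,0,0,30],[4.1,0,2.8,0,0,0,30],[4.1,0,2.8,0,0,0,30],[4.1,0,2.8,0,0,0,30],[4.1,0,2.8,0,0,0,30],[4.1,0,2.8,0,0,0,30],[4.1,0,2.8,0,0,0,30],[4.1,0,2.8,0,0,0,30]]]}}

```text
time_s: 5.2
eef_pos: [0.5656, -0.3639, 0.0354]
eef_rot: [-0.218, 0.619, 0.731, 0.185]
wrist_force: [0.3, -5.7, 0.2]
opening: 0.348
grasp_force: 3.1
```

```bash
cat > look.py <<'E'
from mod import *
from bench import ctrl
def look(save=None,tag=""):
    o=ctrl.get_obs();print(round(o["time_s"],2),"tcp",o["eef_pos"].round(4),"dock",w2d(o["eef_pos"]).round(4),"F",o["wrist_force"].round(1))
    res=[]
    for n in("top","scene"):
        c=ctrl.camera(n);w=cloud(c);z=w[...,2]
        m=(abs(z-.2)<.006)&(w[...,0]>.48)&(w[...,0]<.78)&(w[...,1]>-.42)&(w[...,1]<-.13)
        k,lab,st,_=cv2.connectedComponentsWithStats(m.astype(np.uint8))
        i=1+np.argmax(st[1:,4]);r=rect(w[lab==i]);(a,b),g=r[1],r[2]
        if a>b: g-=90
        p=w2d([r[0][0]/1000,r[0][1]/1000,0]);print(n,"module dock",(p[:2]*1000).round(1),"size",np.round(r[1],1),"yaw rel dock",round((g+45)%90-45+3.9,1),"z",np.median(w[lab==i][:,2]).round(4),st[i,4])
        if save==n: cv2.imwrite(f"pics/{tag}.png",c["frame"])
    return o
E
python3 -c "
from look import *
look()"
```

```text
5.2 tcp [ 0.5656 -0.3639  0.0354] dock [-0.1185 -0.1526  0.0354] F [ 0.3 -5.7  0.2]
top module dock [-130.2  -79.5] size [ 87.  106.8] yaw rel dock 13.2 z 0.2005 2308
scene module dock [-128.7  -78.7] size [ 87.5 106. ] yaw rel dock 13.5 z 0.2003 1844
```

Call:
{"fn": "jog_arm", "kwargs": {"series": [[[3.7,-0.5,2.6,-0.0072,0,0.0105,30],[3.7,-0.5,2.6,-0.0072,0,0.0105,30],[3.7,-0.5,2.6,-0.0072,0,0.0105,30],[3.7,-0.5,2.6,-0.0072,0,0.0105,30],[3.7,-0.5,2.6,-0.0072,0,0.0105,30],[3.7,-0.5,2.6,-0.0072,0,0.0105,30],[3.7,-0.5,2.6,-0.0072,0,0.0105,30],[3.7,-0.5,2.6,-0.0072,0,0.0105,30],[3.7,-0.5,2.6,-0.0072,0,0.0105,30],[3.7,-0.5,2.6,-0.0072,0,0.0105,30]]]}}

```text
time_s: 6.3
eef_pos: [0.5559, -0.3211, 0.0353]
eef_rot: [-0.204, 0.665, 0.69, 0.2]
wrist_force: [0.2, -9.7, 6.6]
opening: 0.351
grasp_force: 5.0
```

```bash
python3 -c "
from look import *
o=look()
delta(o,d2w(-.137,-.075,.034),tool(PSI+np.pi/2,.6))"
```

```text
6.3 tcp [ 0.5559 -0.3211  0.0353] dock [-0.1311 -0.1105  0.0353] F [ 0.2 -9.7  6.6]
top module dock [-133.8  -36.5] size [ 86.9 106.4] yaw rel dock 6.4 z 0.2006 2310
scene module dock [-131.8  -35.7] size [ 86.2 105.3] yaw rel dock 6.3 z 0.2002 1923
shift mm [29.4 -2.2 20.7] rotvec [-0.054  0.02   0.09 ] rows min 0.7
```

Call:
{"fn": "jog_arm", "kwargs": {"series": [[[3.7,-0.3,2.6,-0.0072,0.002,0.0115,30],[3.7,-0.3,2.6,-0.0072,0.002,0.0115,30],[3.7,-0.3,2.6,-0.0072,0.002,0.0115,30],[3.7,-0.3,2.6,-0.0072,0.002,0.0115,30],[3.7,-0.3,2.6,-0.0072,0.002,0.0115,30],[3.7,-0.3,2.6,-0.0072,0.002,0.0115,30],[3.7,-0.3,2.6,-0.0072,0.002,0.0115,30],[3.7,-0.3,2.6,-0.0072,0.002,0.0115,30],[0,0,0,0,0,0,30],[0,0,0,0,0,0,30]]]}}

```text
time_s: 7.4
eef_pos: [0.5538, -0.2844, 0.0345]
eef_rot: [-0.2, 0.699, 0.652, 0.216]
wrist_force: [-1.2, -7.4, 6.0]
opening: 0.352
grasp_force: 4.0
```

```bash
python3 -c "
from look import *
o=look()
delta(o,d2w(-.137,-.075,.034),tool(PSI+np.pi/2,.6))"
```

```text
7.4 tcp [ 0.5538 -0.2844  0.0345] dock [-0.1356 -0.0741  0.0345] F [-1.2 -7.4  6. ]
top module dock [-130.4   -0.2] size [106.6  86.9] yaw rel dock 0.0 z 0.2006 2301
scene module dock [-128.9   -0.2] size [104.8  87. ] yaw rel dock -0.3 z 0.2002 2015
shift mm [-1.1 -1.4 -0.1] rotvec [ 0.003  0.003 -0.002] rows min 0.0
```

Call:
{"fn": "jog_arm", "kwargs": {"series": [[[-8,0,-6,0,0,0,30],[-18,0,-12,0,0,0,30],[-24,0,-16,0,0,0,30],[25,0,-37,0,0,0,40],[25,0,-37,0,0,0,40],[25,0,-37,0,0,0,40],[25,0,-37,0,0,0,40],[25,0,-37,0,0,0,40],[0,0,0,-0.08,0,0.118,40],[0,0,0,-0.08,0,0.118,40]]]}}

```text
time_s: 8.5
eef_pos: [0.5499, -0.3443, 0.2574]
eef_rot: [-0.168, 0.786, 0.544, 0.242]
wrist_force: [-0.1, 0.1, -0.0]
opening: 0.469
grasp_force: 0.0
```

Call:
{"fn": "jog_arm", "kwargs": {"series": [[[0,0,0,-0.08,0,0.118,40],[0,0,0,-0.08,0,0.118,40],[0,0,0,-0.08,0,0.118,40],[0,0,0,-0.08,0,0.118,40],[0,0,0,-0.08,0,0.118,40],[0,0,0,-0.08,0,0.118,40],[0,0,0,-0.08,0,0.118,40],[0,0,0,-0.08,0,0.118,40],[0,0,0,-0.08,0,0.118,40],[0,0,0,0,0,0,40]]]}}

```text
time_s: 9.5
eef_pos: [0.549, -0.3415, 0.2553]
eef_rot: [0.007, 0.956, -0.033, 0.292]
wrist_force: [0.8, -1.2, -0.5]
opening: 0.468
grasp_force: 0.0
```

```bash
python3 -c "
from look import *
o=look();print(o['q'].round(2))
for z in (.25,.033): delta(o,d2w(-.222,0,z),tool(PSI,.6))"
```

```text
9.5 tcp [ 0.549  -0.3415  0.2553] dock [-0.1366 -0.1313  0.2553] F [ 0.8 -1.2 -0.5]
top module dock [-130.7   -0. ] size [106.5  86.7] yaw rel dock -0.4 z 0.2005 2308
scene module dock [-128.9    0.2] size [105.9  86.6] yaw rel dock -0.2 z 0.2003 2013
[-0.95  0.07  1.82  0.58  0.93  0.41]
shift mm [ -74.1 -131.5  -42.5] rotvec [-0.006  0.007 -0.002] rows min 3.1
shift mm [-195.4 -130.   137.4] rotvec [-0.006  0.007 -0.002] rows min 5.4
```

Call:
{"fn": "jog_arm", "kwargs": {"series": [[[-19,-33,-11,0,0,0,40],[-19,-33,-11,0,0,0,40],[-18,-33,-11,0,0,0,40],[-18,-33,-10,0,0,0,40],[-20,0,30,0,0,0,40],[-20,0,30,0,0,0,40],[-20,0,30,0,0,0,40],[-20,0,30,0,0,0,40],[-20,0,30,0,0,0,40],[0,0,0,0,0,0,40]]]}}

```text
time_s: 10.6
eef_pos: [0.4716, -0.2027, 0.0648]
eef_rot: [0.003, 0.957, -0.033, 0.289]
wrist_force: [-0.1, 0.5, 0.3]
opening: 0.47
grasp_force: 0.0
```

```bash
python3 -c "
from look import *
o=look('top','top2');print(o['q'].round(2))
delta(o,d2w(-.222,0,.033),tool(PSI,.6))"
```

```text
10.6 tcp [ 0.4716 -0.2027  0.0648] dock [-0.2232  0.0018  0.0648] F [-0.1  0.5  0.3]
top module dock [-130.5   -0. ] size [106.7  86.9] yaw rel dock -0.1 z 0.2006 2305
scene module dock [-1.292e+02 -1.000e-01] size [105.2  87.1] yaw rel dock -0.3 z 0.2002 2015
[-0.9   0.12  2.27  0.94  0.54 -0.03]
shift mm [-16.6   2.3  27.2] rotvec [-0.013  0.013 -0.006] rows min 0.6
```

View pics/top2.png

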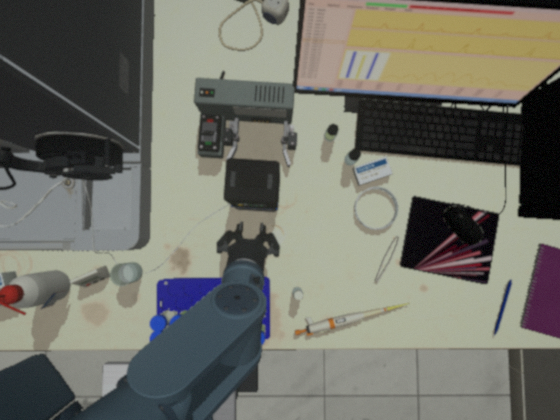

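The gripper (250,235) is squared up behind the module (251,185). Before going lower I'll check how far the wrist is above the tube rack.

```bash
python3 - <<'E'
from h import *
from bench import ctrl
c=ctrl.camera("scene");w=cloud(c);cv2.imwrite("pics/scene2.png",c["frame"])
b=load("scene0.npz");w0=cloud(b)
m=(w[...,2]-w0[...,2]>.01)|(np.abs(c["z_map"]-b["z_map"])>.03)
for lo in np.arange(.2,.5,.03):
    s=m&(w[...,0]>=lo)&(w[...,0]<lo+.03)&(w[...,1]>-.32)&(w[...,1]<-.05)&(w[...,2]>.015)
    if s.sum()>5:print(lo.round(2),s.sum(),"z",np.percentile(w[s][:,2],[1,50,99]).round(3),"y",w[s][:,1].min().round(3),w[s][:,1].max().round(3))
E
```

```text
0.2 143 z [0.362 0.38  0.394] y -0.105 -0.068
0.23 500 z [0.301 0.352 0.443] y -0.165 -0.05
0.26 501 z [0.263 0.32  0.452] y -0.169 -0.053
0.29 1845 z [0.268 0.432 0.456] y -0.212 -0.059
0.32 2041 z [0.282 0.39  0.419] y -0.318 -0.099
0.35 2318 z [0.238 0.337 0.372] y -0.246 -0.075
0.38 1123 z [0.188 0.246 0.323] y -0.236 -0.16
0.41 1346 z [0.108 0.183 0.235] y -0.269 -0.135
0.44 713 z [0.095 0.133 0.188] y -0.267 -0.136
0.47 16 z [0.074 0.104 0.108] y -0.171 -0.153
```

View pics/scene2.png

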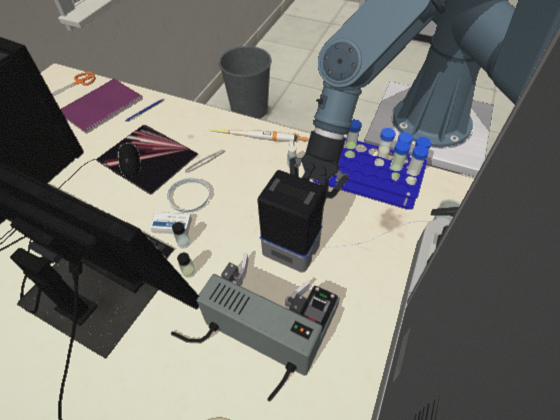

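Call:
{"fn": "jog_arm", "kwargs": {"series": [[[-6,1,9,-0.006,0.006,-0.003,40],[-6,1,9,-0.006,0.006,-0.003,40],[-5,0,9,0,0,0,40],[6.6,0,4.5,0,0,0,40],[6.6,0,4.5,0,0,0,40],[4.1,0,2.8,0,0,0,40],[4.1,0,2.8,0,0,0,40],[5,0,3.4,0,0,0,40],[6.6,0,4.5,0,0,0,40],[6.6,0,4.5,0,0,0,40]]]}}

```text
time_s: 11.75
eef_pos: [0.5228, -0.2106, 0.039]
eef_rot: [0.014, 0.954, -0.032, 0.298]
wrist_force: [-10.2, 0.7, 7.6]
opening: 0.469
grasp_force: 5.6
```

```bash
python3 -c "
from look import *
o=look()
delta(o,d2w(-.065,0,.033),tool(PSI,.6))"
```

```text
11.75 tcp [ 0.5228 -0.2106  0.039 ] dock [-0.1716 -0.0026  0.039 ] F [-10.2   0.7   7.6]
top module dock [-109.3    0.4] size [106.4  86.8] yaw rel dock 0.1 z 0.2006 2294
scene module dock [-106.1    0.2] size [105.8  86.1] yaw rel dock 0.0 z 0.2003 2110
shift mm [84.2 -2.7 65.6] rotvec [ 0.007 -0.006  0.004] rows min 2.1
```

Call:
{"fn": "jog_arm", "kwargs": {"series": [[[4.8,0,3.8,0,0,0,40],[4.8,0,3.8,0,0,0,40],[4.8,0,3.8,0,0,0,40],[4.8,0,3.8,0,0,0,40],[4.8,0,3.8,0,0,0,40],[4.8,0,3.8,0,0,0,40],[4.8,0,3.8,0,0,0,40],[4.8,0,3.6,0,0,0,40],[5,0,3.4,0,0,0,40],[5,0,3.4,0,0,0,40]]]}}

```text
time_s: 12.85
eef_pos: [0.5831, -0.2146, 0.0359]
eef_rot: [0.014, 0.954, -0.032, 0.298]
wrist_force: [-11.6, 1.1, 7.1]
opening: 0.468
grasp_force: 5.4
```

```bash
python3 -c "
from look import *
o=look()
delta(o,d2w(-.065,0,.033),tool(PSI,.6))"
```

```text
12.85 tcp [ 0.5831 -0.2146  0.0359] dock [-0.1111 -0.0025  0.0359] F [-11.6   1.1   7.1]
top module dock [-48.8   0.3] size [106.4  86.9] yaw rel dock -0.2 z 0.2005 2258
scene module dock [-46.1   0.2] size [105.   86.4] yaw rel dock -0.1 z 0.2003 2421
shift mm [36.3 -2.5 28.6] rotvec [ 0.007 -0.005  0.004] rows min 0.9
```

Call:
{"fn": "jog_arm", "kwargs": {"series": [[[3.3,0,2.4,0,0,0,40],[3.3,0,2.4,0,0,0,40],[3.3,0,2.4,0,0,0,40],[3.3,0,2.4,0,0,0,40],[3.3,0,2.4,0,0,0,40],[3.3,0,2.4,0,0,0,40],[3.3,0,2.4,0,0,0,40],[3.3,0,2.4,0,0,0,40],[3.3,0,2.3,0,0,0,40],[3.3,0,2.3,0,0,0,40]]]}}

```text
time_s: 13.95
eef_pos: [0.6238, -0.2176, 0.0354]
eef_rot: [0.014, 0.954, -0.032, 0.298]
wrist_force: [-8.0, 0.5, 7.0]
opening: 0.466
grasp_force: 4.2
```

```bash
python3 -c "
from look import *
o=look()
delta(o,d2w(-.065,0,.033),tool(PSI,.6))"
```

```text
13.95 tcp [ 0.6238 -0.2176  0.0354] dock [-0.0704 -0.0027  0.0354] F [-8.   0.5  7. ]
top module dock [-8.3  0.2] size [106.4  87.4] yaw rel dock -0.2 z 0.2004 2229
scene module dock [-6.  -0.1] size [106.7  87.2] yaw rel dock -0.6 z 0.2003 2651
shift mm [ 3.1 -2.7  5. ] rotvec [ 0.007 -0.006  0.004] rows min 0.1
```

Call:
{"fn": "jog_arm", "kwargs": {"series": [[[0.8,0,0.6,0,0,0,40],[0.8,0,0.6,0,0,0,40],[0.8,0,0.6,0,0,0,40],[0.8,0,0.6,0,0,0,40],[0.8,0,0.6,0,0,0,40],[0,0,0,0,0,0,40],[0,0,0,0,0,0,40],[0,0,0,0,0,0,40],[0,0,0,0,0,0,40],[0,0,0,0,0,0,40]]]}}

```text
time_s: 15.05
eef_pos: [0.6289, -0.218, 0.0352]
eef_rot: [0.014, 0.954, -0.032, 0.298]
wrist_force: [-6.9, 1.3, 6.1]
opening: 0.47
grasp_force: 3.6
```

```bash
python3 -c "
from look import *
o=look()"
```

```text
15.05 tcp [ 0.6289 -0.218   0.0352] dock [-0.0652 -0.0027  0.0352] F [-6.9  1.3  6.1]
top module dock [-3.2 -0.2] size [106.1  86.6] yaw rel dock 0.2 z 0.2005 2223
scene module dock [-1.2 -0.1] size [105.9  86.3] yaw rel dock 0.2 z 0.2003 2679
```

Call:
{"fn": "jog_arm", "kwargs": {"series": [[[0.5,0,0.3,0,0,0,40],[0,0,0,0,0,0,40],[0.5,0,0.3,0,0,0,40],[0,0,0,0,0,0,40],[0.5,0,0.3,0,0,0,40],[0,0,0,0,0,0,40],[0,0,0,0,0,0,40],[0,0,0,0,0,0,40],[0,0,0,0,0,0,40],[0,0,0,0,0,0,40]]]}}

```text
time_s: 16.15
eef_pos: [0.6299, -0.218, 0.0351]
eef_rot: [0.014, 0.954, -0.032, 0.298]
wrist_force: [-15.3, 1.9, 11.1]
opening: 0.469
grasp_force: 7.7
```

```bash
python3 -c "
from look import *
o=look()"
```

```text
16.15 tcp [ 0.6299 -0.218   0.0351] dock [-0.0642 -0.0027  0.0351] F [-15.3   1.9  11.1]
top module dock [-2.2 -0. ] size [106.6  87.1] yaw rel dock -0.0 z 0.2005 2218
scene module dock [-0.  -0.3] size [105.8  86.9] yaw rel dock -0.1 z 0.2003 2682
```

Call:
{"fn": "jog_arm", "kwargs": {"series": [[[0.4,0,0.3,0,0,0,40],[0,0,0,0,0,0,40],[0.4,0,0.3,0,0,0,40],[0,0,0,0,0,0,40],[0.4,0,0.3,0,0,0,40],[0,0,0,0,0,0,40],[0.4,0,0.3,0,0,0,40],[0,0,0,0,0,0,40],[0,0,0,0,0,0,40],[0,0,0,0,0,0,40]]]}}

```text
time_s: 17.25
eef_pos: [0.6318, -0.2181, 0.0351]
eef_rot: [0.014, 0.954, -0.032, 0.298]
wrist_force: [-18.5, 2.2, 13.5]
opening: 0.47
grasp_force: 9.1
```

```bash
python3 -c "
from look import *
o=look()"
```

```text
17.25 tcp [ 0.6318 -0.2181  0.0351] dock [-0.0624 -0.0027  0.0351] F [-18.5   2.2  13.5]
top module dock [-0.7  0.1] size [106.7  86.6] yaw rel dock 0.1 z 0.2005 2222
scene module dock [ 1.2 -0.2] size [105.8  86.2] yaw rel dock 0.1 z 0.2003 2686
```

Call:
{"fn": "jog_arm", "kwargs": {"series": [[[0.4,0,0.3,0,0,0,40],[0,0,0,0,0,0,40],[0.4,0,0.3,0,0,0,40],[0,0,0,0,0,0,40],[0.4,0,0.3,0,0,0,40],[0,0,0,0,0,0,40],[0,0,0,0,0,0,40],[0,0,0,0,0,0,40],[0,0,0,0,0,0,40],[0,0,0,0,0,0,40]]]}}

```text
time_s: 18.35
eef_pos: [0.6325, -0.2182, 0.035]
eef_rot: [0.014, 0.954, -0.032, 0.297]
wrist_force: [-28.7, 1.6, 20.4]
opening: 0.472
grasp_force: 14.2
```

```bash
python3 -c "
from look import *
o=look()"
```

```text
18.35 tcp [ 0.6325 -0.2182  0.035 ] dock [-0.0616 -0.0027  0.035 ] F [-28.7   1.6  20.4]
top module dock [0. 0.] size [106.8  86.5] yaw rel dock -0.0 z 0.2005 2221
scene module dock [ 2.  -0.1] size [105.5  86.5] yaw rel dock -0.2 z 0.2003 2705
```

Call:
{"fn": "jog_arm", "kwargs": {"series": [[[0.4,0,0.3,0,0,0,40],[0,0,0,0,0,0,40],[0.4,0,0.3,0,0,0,40],[0,0,0,0,0,0,40],[0,0,0,0,0,0,40],[0,0,0,0,0,0,40],[0,0,0,0,0,0,40],[0,0,0,0,0,0,40],[0,0,0,0,0,0,40],[0,0,0,0,0,0,40]]]}}

```text
time_s: 19.45
eef_pos: [0.6328, -0.2182, 0.035]
eef_rot: [0.014, 0.954, -0.032, 0.297]
wrist_force: [-36.7, 2.1, 27.5]
opening: 0.472
grasp_force: 18.5
```

```bash
python3 -c "
from look import *
o=look()"
```

```text
19.45 tcp [ 0.6328 -0.2182  0.035 ] dock [-0.0613 -0.0026  0.035 ] F [-36.7   2.1  27.5]
top module dock [ 0.2 -0.1] size [106.7  87.1] yaw rel dock -0.2 z 0.2005 2220
scene module dock [ 1.7 -0. ] size [106.  87.] yaw rel dock -0.6 z 0.2003 2707
```

Call:
{"fn": "jog_arm", "kwargs": {"series": [[[-2,0,-1.4,0,0,0,40],[-2,0,-1.4,0,0,0,40],[-4,0,-2.8,0,0,0,40],[-12,0,-8,0,0,0,40],[-18,0,-12,0,0,0,40],[20,0,-29,0,0,0,0],[25,0,-36,0,0,0,0],[25,0,-36,0,0,0,0],[25,0,-36,0,0,0,0],[0,0,0,0,0,0,0]]]}}

```text
time_s: 20.55
eef_pos: [0.5932, -0.2165, 0.2096]
eef_rot: [0.018, 0.952, -0.031, 0.303]
wrist_force: [0.3, -1.3, 0.3]
opening: -0.0
grasp_force: 0.0
```

```bash
python3 -c "
from look import *
o=look()
for p in ((-.065,.118,.2),(-.065,.118,.092),(-.013,.118,.092)):delta(o,d2w(*p),tool(PSI,.6))"
```

```text
20.55 tcp [ 0.5932 -0.2165  0.2096] dock [-0.101  -0.0036  0.2096] F [ 0.3 -1.3  0.3]
top module dock [-0.3  0.2] size [106.4  87.2] yaw rel dock -0.4 z 0.2005 2213
scene module dock [ 1.5 -0.2] size [105.7  86.4] yaw rel dock -0.4 z 0.2003 2698
shift mm [  24.8 -121.8   27. ] rotvec [ 0.013 -0.017  0.008] rows min 2.5
shift mm [ -37.8 -123.5  115.1] rotvec [ 0.013 -0.017  0.008] rows min 3.5
shift mm [   4.6 -123.6  145.2] rotvec [ 0.013 -0.017  0.008] rows min 3.8
```

Call:
{"fn": "jog_arm", "kwargs": {"series": [[[0,-41,0,0.004,-0.006,0.003,0],[0,-41,0,0.004,-0.006,0.003,0],[0,-40,0,0.004,-0.005,0.002,0],[12,0,13,0,0,0,0],[12,0,13,0,0,0,0],[-15.5,-0.5,22,0,0,0,0],[-15.5,-0.5,22,0,0,0,0],[-15.5,-0.5,22,0,0,0,0],[-12,0,17,0,0,0,0],[0,0,0,0,0,0,0]]]}}

```text
time_s: 21.65
eef_pos: [0.6262, -0.0904, 0.0845]
eef_rot: [0.005, 0.958, -0.034, 0.285]
wrist_force: [-0.6, 0.9, -1.0]
opening: -0.005
grasp_force: 0.0
```

```bash
python3 -c "
from look import *
o=look()
c=ctrl.camera('scene');a=ctrl.camera('wrist')
cv2.imwrite('pics/tog.png',np.hstack([cv2.resize(c['frame'][200:380,180:380],(400,360)),cv2.resize(a['frame'],(400,360))]))
for p in ((-.065,.118,.092),(-.013,.118,.092)):delta(o,d2w(*p),tool(PSI,.6))"
```

```text
21.65 tcp [ 0.6262 -0.0904  0.0845] dock [-0.0766  0.1244  0.0845] F [-0.6  0.9 -1. ]
top module dock [-0.4  0. ] size [106.6  87.4] yaw rel dock -0.2 z 0.2005 2224
scene module dock [ 1.5 -0. ] size [106.6  86.6] yaw rel dock 0.7 z 0.2003 2704
shift mm [13.9  6.3 -0. ] rotvec [-0.008  0.021 -0.006] rows min 0.3
shift mm [57.4  6.2 28.4] rotvec [-0.008  0.021 -0.006] rows min 1.3
```

View pics/tog.png

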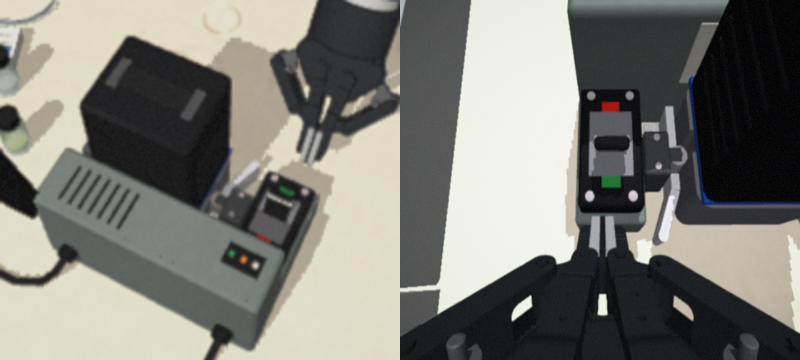

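The scene crop shows the module seated and the fingers short of the breaker. In the wrist view the fingertips are at (602,230) and the paddle at (612,143), so I need to shift about 6 mm right and then push.

Call:
{"fn": "jog_arm", "kwargs": {"series": [[[7,3,0,-0.004,0.01,-0.003,0],[7,3,0,-0.004,0.01,-0.003,0],[5.4,0,3.6,0,0,0,0],[5.4,0,3.6,0,0,0,0],[5.4,0,3.6,0,0,0,0],[5.4,0,3.6,0,0,0,0],[5.4,0,3.6,0,0,0,0],[5.4,0,3.6,0,0,0,0],[0,0,0,0,0,0,0],[0,0,0,0,0,0,0]]]}}

```text
time_s: 22.85
eef_pos: [0.6825, -0.1022, 0.1019]
eef_rot: [0.013, 0.953, -0.032, 0.302]
wrist_force: [-0.3, 1.2, 6.7]
opening: -0.001
grasp_force: 2.8
```

```bash
cat > tg.py <<'E'
from look import *
def tg():
    o=ctrl.get_obs();print(o["time_s"],"tcp dock",w2d(o["eef_pos"]).round(4),"F",o["wrist_force"].round(1))
    delta(o,d2w(-.013,.118,.09),tool(PSI,.6))
    c=ctrl.camera("scene");w=cloud(c);d=(w-O);x=d@U;y=d@V;z=w[...,2]
    f=c["frame"].astype(int);m=(abs(x)<.035)&(abs(y-.118)<.016)&(z>.072)&(z<.1)&(f.min(-1)>150)
    print("white stripe n",m.sum(),"x",np.median(x[m])*1000 if m.any() else None,"z",np.median(z[m]) if m.any() else None)
    return c
if __name__=="__main__": tg()
E
python3 tg.py
```

```text
22.85 tcp dock [-0.0196  0.1165  0.1019] F [-0.3  1.2  6.7]
shift mm [-1.4 -1.6 13.6] rotvec [ 0.004 -0.014  0.002] rows min 0.3
white stripe n 9 x -1.811686643173646 z 0.09813756854141786
```

Call:
{"fn": "jog_arm", "kwargs": {"series": [[[0,0,-4,0,0,0,0],[-8,0,-6,0,0,0,0],[-12,0,-8,0,0,0,0],[-12,0,-8,0,0,0,0],[-6,0,8,0,0,0,0],[0,0,0,0,0,0,0],[0,0,0,0,0,0,0],[0,0,0,0,0,0,0],[0,0,0,0,0,0,0],[0,0,0,0,0,0,0]]]}}

```text
time_s: 23.9
eef_pos: [0.6391, -0.099, 0.0928]
eef_rot: [0.012, 0.953, -0.032, 0.3]
wrist_force: [-0.4, -0.2, -0.3]
opening: -0.001
grasp_force: 0.0
```

```bash
python3 - <<'E'
from tg import *
c=tg()
w=cloud(c);d=w-O;x=d@U;y=d@V;z=w[...,2]
m=(abs(x)<.03)&(abs(y-.118)<.014)&(z>.066)&(z<.095)
for lo in(.066,.072,.078,.084): s=m&(z>=lo)&(z<lo+.006);print(lo,s.sum(),"x",np.percentile(x[s],[5,50,95])*1000 if s.any() else "")
E
```

```text
23.9 tcp dock [-0.0632  0.1167  0.0928] F [-0.4 -0.2 -0.3]
shift mm [39.5 -1.4 31.1] rotvec [ 0.003 -0.01   0.002] rows min 1.0
white stripe n 1 x 1.068759405710247 z 0.08418290610040147
0.066 18 x [0.95891373 2.07517196 2.8919753 ]
0.072 23 x [-0.14322423  1.81495593  2.68026731]
0.078 16 x [-0.21746923  1.42775003  1.8846624 ]
0.084 60 x [-5.62844532 -1.04295183  1.90387091]
```

Call:
{"fn": "jog_arm", "kwargs": {"series": [[[-4,0,6,0,0,0,0],[0,0,0,0,0,0,0],[5.4,0,3.8,0,0,0,0],[5.4,0,3.8,0,0,0,0],[5.4,0,3.8,0,0,0,0],[5.4,0,3.8,0,0,0,0],[3.6,0,2.5,0,0,0,0],[3.6,0,2.5,0,0,0,0],[3.6,0,2.5,0,0,0,0],[0,0,0,0,0,0,0]]]}}

```text
time_s: 24.95
eef_pos: [0.6787, -0.1016, 0.0852]
eef_rot: [0.012, 0.953, -0.032, 0.3]
wrist_force: [-0.3, 0.2, 0.7]
opening: -0.005
grasp_force: 0.0
```

```bash
python3 tg.py
```

```text
24.95 tcp dock [-0.0234  0.1168  0.0852] F [-0.3  0.2  0.7]
shift mm [11.3 -1.2  2. ] rotvec [ 0.003 -0.009  0.002] rows min 0.2
white stripe n 41 x -13.40727619955837 z 0.09130954376442757
```

Call:
{"fn": "jog_arm", "kwargs": {"series": [[[2,0,1.4,0,0,0,0],[2,0,1.4,0,0,0,0],[2,0,1.4,0,0,0,0],[2,0,1.4,0,0,0,0],[2,0,1.4,0,0,0,0],[1,0,0.7,0,0,0,0],[0,0,0,0,0,0,0],[0,0,0,0,0,0,0],[0,0,0,0,0,0,0],[0,0,0,0,0,0,0]]]}}

```text
time_s: 26.0
eef_pos: [0.6886, -0.1022, 0.0842]
eef_rot: [0.011, 0.954, -0.032, 0.297]
wrist_force: [-36.1, -0.2, 24.2]
opening: -0.001
grasp_force: 22.1
```

```bash
python3 tg.py
```

```text
26.0 tcp dock [-0.0135  0.1169  0.0842] F [-36.1  -0.2  24.2]
shift mm [ 3.7 -1.1 -4.5] rotvec [ 0.001 -0.004  0.002] rows min 0.1
white stripe n 56 x -2.6365609207576006 z 0.0891330331878693
```

Pushing hard (36 N) means the toggle is at its end stop. I'll back off and check.

Call:
{"fn": "jog_arm", "kwargs": {"series": [[[-3,0,-2,0,0,0,0],[-10,0,-7,0,0,0,0],[-20,0,-14,0,0,0,0],[-30,0,-20,0,0,0,0],[-5,0,-35,0,0,0,0],[-5,0,-35,0,0,0,0],[-5,0,-35,0,0,0,0],[0,0,0,0,0,0,0],[0,0,0,0,0,0,0],[0,0,0,0,0,0,0]]]}}

```text
time_s: 27.05
eef_pos: [0.5439, -0.0923, 0.1615]
eef_rot: [0.012, 0.953, -0.032, 0.3]
wrist_force: [0.1, -0.0, -0.6]
opening: -0.004
grasp_force: 0.0
```

```bash
python3 - <<'E'
from tg import *
look();c=tg();t=ctrl.camera("top")
for c in(c,t):
    w=cloud(c);d=w-O;x=d@U;y=d@V;z=w[...,2]
    m=(abs(x)<.03)&(abs(y-.118)<.014)&(z>.066)&(z<.095)
    for lo in(.066,.072,.078,.084): s=m&(z>=lo)&(z<lo+.006);print(lo,s.sum(),"x",np.percentile(x[s],[5,50,95])*1000 if s.any() else "")
c=ctrl.camera("scene")
cv2.imwrite('pics/end.png',np.hstack([cv2.resize(c['frame'][140:380,160:400],(400,400)),cv2.resize(t['frame'][60:220,180:340],(400,400))]))
E
```

```text
27.05 tcp [ 0.5439 -0.0923  0.1615] dock [-0.1585  0.1169  0.1615] F [ 0.1 -0.  -0.6]
top module dock [-0.1  0. ] size [106.8  86.6] yaw rel dock -0.0 z 0.2005 2216
scene module dock [ 1.2 -0.2] size [105.   86.4] yaw rel dock -0.5 z 0.2003 2686
27.15 tcp dock [-0.1589  0.1171  0.1607] F [1.1 0.7 0.8]
shift mm [ 79.5  -1.1 141.3] rotvec [ 0.002 -0.007  0.001] rows min 3.2
white stripe n 0 x None z None
0.066 3 x [1.00660072 1.47288961 3.73597713]
0.072 3 x [2.84042379 3.826738   3.86536704]
0.078 23 x [ 7.94696638 14.44097428 15.9761308 ]
0.084 41 x [ 9.04832731 12.27629046 15.68776079]
0.066 21 x [-0.74570081  0.82467072  3.4025812 ]
0.072 22 x [1.23029735 3.7485658  5.80209335]
0.078 29 x [ 5.20079682  7.17036335 15.29214722]
0.084 24 x [ 8.04744848 10.9588254  13.84322804]
```

View pics/end.png

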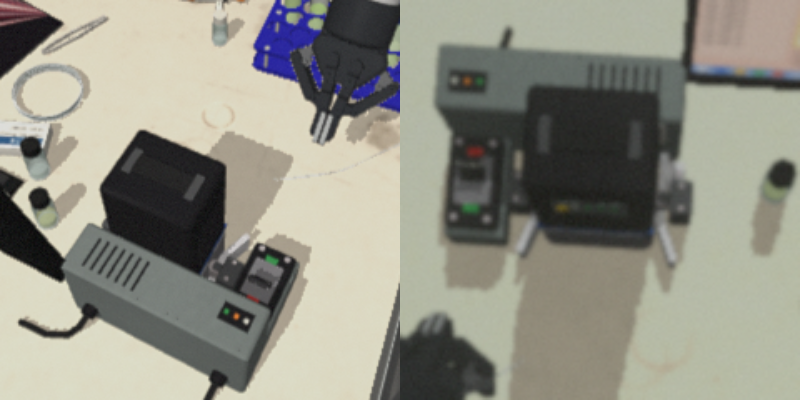

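The scene crop shows the toggle at about (265,280), leaning away from the robot; its tip is at dock x ≈ +13 mm. The module is seated and straight, and the gripper is clear of everything.

```bash
python3 -c "
from bench import ctrl
print(ctrl.hand_in())"
```

```text
the job is handed in; nothing more can be done
None
```

I pushed the battery module home in the dock, then the breaker toggle over to its far (on) position, and handed the job in at about 27 s. The module rests within about 1–2 mm of home by the cameras; I did not see the catches click, but the module came up against a firm stop. I measured no movement of the other bench items, though I didn't re-measure them at the end.

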